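Feed a dowel along a V-groove sawing jig to its stop screw

TASK

Take the wooden dowel from its rest, lay it in the V-groove of the sawing jig at the open end and slide it along under the spring hold-down until its leading end sits fully home against the stop screw, ready for a peg to be sawn off. Meet the screw gently, without ramming it and without changing its setting, then let go and leave the dowel lying there. Leave the checkers board, the jar and the saw where they are.

Things in the scene. Friction and masses are not known exactly. Their poses are not given: they have to be found in the camera images.
- dowel: the workpiece: a plain round pale wooden dowel, 16 mm diameter, 240 mm long, about 35 g, lying level on the rest at the start. Origin at its middle on its axis; its x axis runs along the dowel. Both ends are alike and either may lead
- end_a (a point): centre of the dowel's end face at its +x end, 120 mm from the middle
- end_b (a point): centre of the dowel's end face at its -x end, 120 mm from the middle
- rest: plywood rest for the dowel, fixed: base 120 x 70 x 8 mm and two notched cleats across it, 80 mm apart and 26 mm high, in which the dowel lies with its axis 30 mm above the table. Origin at the centre of its underside, x along the dowel, which overhangs both cleats
- jig: wooden sawing jig fixed to the table: block 190 x 70 mm, 50 mm high, local x from -90 mm (open end) to +100 mm, with a 90 degree V-groove along its top, 14 mm wide, 7 mm deep. Two low feet reach 57 mm out from the groove's line on either side. Origin on the table under the groove; +x is the feed direction; a dowel seated in the groove has its axis at local y = 0, z = 54.3 mm
- jig_mouth (a point): at the block's open end (local x = -90 mm), on the axis that a seated dowel would have, 54.3 mm above the table
- bridge (a point): centre of the jig's steel bridge (local x -40 to -20 mm) over the groove, on the seated dowel's axis. Opening 36 mm wide, bar 76 to 82 mm above the table. A spring leaf hangs from the bar and slopes down towards the stop: the dowel's end meets it about 40 mm past this point, lifts it 4 mm, and it then presses about 2.5 N on the dowel about 59 mm past it, a drag of 3 to 5 N, up to 10 N if it is pushed askew
- end_plate (a point): face of the aluminium end plate (78 mm high) that closes the groove (local x = +100 mm), on the seated dowel's axis. The stop screw, 8 mm steel with a domed 12 mm tip (stop_tip: a ball, centre 6 mm behind its foremost point), comes through it on this axis from a black knob behind. Its tip stands 23 to 45 mm in front of the plate, as its owner set it for the peg length; not measured: see or feel it. It is rigid
- board: round wooden Chinese checkers board, 296 mm across, 16 mm thick, with six coloured pegs standing 31 mm out of it; loose; origin at the centre of its underside
- jar: glass jar with a steel screw-top lid, 80 mm across, 116 mm high, pegs inside; loose; origin at the centre of its underside
- saw: small back saw lying flat, 310 mm long along its x axis, 20 mm high, blade to +x, handle to -x; loose; origin on the table at the joint of blade and handle
Things that resemble listed ones, but are neither listed nor needed, are in the scene too. Leave any orange look-alike of the dowel alone. Of the things that look like the jig, take the one that is nearest to the robot's base at the start.

How it is judged:
By the outcome, as a careful person would: the job done as asked, in the order asked, and still so for the second after the job is handed in, with the robot touching nothing.
It also fails if it takes over 58 s, if anything falls off the work surface, if the arm or the gripper's body presses on something with over 40 N, if the wrist force passes 120 N, or if a joint passes its speed limit or range.

ROBOT

A 6-joint arm with a two-finger parallel gripper is mounted at the origin on the work surface. World frame = base frame: x ahead of the robot, y to its left, z up, the work surface at z = 0. Lengths are in m, angles in degrees, forces in N, time in s.
With the tool pointing down it reaches from about 0.325 to 0.775 m from the base axis. Payload 5.5 kg.
Tool frame: the origin (TCP) lies at the centre of the arm's flange, where the gripper is bolted on; the fingertips stand 182 mm ahead of it and the grasp point (between the pads) lies 163 mm ahead of it; z points along the fingers, y is the direction in which the jaws open and shut (so a half turn about z gives the same grasp; the last joint's range is limited). The gripper opens to 88 mm and grips with 3 to 60 N. Pads are 20 mm wide; open, the fingers measure 115 mm over their backs; the gripper's body (75 mm by 178 mm) begins 61 mm behind the grasp point.
Start: joints at [61.839, 5.22, 70.514, -0, 104.267, -3.249], TCP at [0.253, 0.544, 0.405] pointing down, gripper open.
Joint ranges: [-164.24, 164.24], [-49.07, 125.15], [9.68, 141.18], [-86.29, 266.29], [3.28, 154.24], [-151.56, 151.56]. Speed limits (degrees/s): [147.25, 147.25, 172.46, 180, 180, 180].

INTERFACE

Orientations are given as [roll, pitch, yaw] about the fixed x, y, z axes, in that order (R = Rz(yaw) Ry(pitch) Rx(roll)).
In Python, from station import r gives the robot as it stands. The module is installed in compiled form; this text tells all that it offers. Calls block until the motion is done:
- r.reach(position, orientation): joint-space move of the TCP to a pose.
- r.servo_line(position, rotation=None, speed=0.15): straight line of the TCP; rotation=None keeps the orientation; speed is the mean speed in m/s.
- r.move_joints(angles): joint-space move.
- r.let_go() and r.grab(squeeze=None): open the fingers fully, or close them until they stop; squeeze is the grip in N (None keeps the last).
- r.wait(seconds).
- r.inverse_kinematics(position, orientation): joint angles nearest the present ones, or None.
- r.sense(): the state.
- r.snapshot(name): name is "scene" or "side" or "wrist"; returns a dict with "frame" (400x640x3 uint8, red, green, blue), "fx", "fy", "cx", "cy" (pixels), "R" (3x3) and "t" (3): a world point X has camera coordinates R X + t. Camera axes: x right, y down, z forward; pixel columns grow to the right and rows downward; lengths in m; the calibration is good to about 2 mm. A picture is of the moment at which its call begins. There is no depth.
A pose or a line that the arm cannot do raises r.IKError and nothing moves.
- r.hand_in(): hands the job in, once; it reports no verdict.
The state is a dict: "clock": time; "joints": joint angles; "joint_vel": joint speeds; "joint_torque": joint torques, N m; "tcp_pos": TCP position; "orientation": TCP orientation; "contact_force": force on the tool from outside, world axes, zero at the start; "torque": the same for the moment, N m; "opening": finger opening in m.
Only numpy, scipy, OpenCV 4.12 (cv2) and the standard library are available. Lean on these libraries where they do the work, as an engineer would, in place of code of your own. Each camera call takes 0.05 s, during which the arm holds its last target.

## Working session

There is one attempt and no reset: what is moved stays moved. The work goes in short steps, each a Python script; the robot and the scene stay as the last script left them, time stands still between calls to the robot, and variables do not carry over. Pictures are saved under pics/ and viewed, and the job is handed in when it is done.

```bash
mkdir -p pics; cat > h.py <<'E'
import numpy as np, cv2
from station import r
def snap(n,f):
    s=r.snapshot(n); cv2.imwrite('pics/'+f,s['frame'][:,:,::-1]); np.savez('pics/'+f+'.npz',**s); return s
def load(f): return dict(np.load('pics/'+f+'.npz'))
def ray(s,u,v):
    R=np.array(s['R']);t=np.array(s['t']); d=R.T@np.array([(u-s['cx'])/s['fx'],(v-s['cy'])/s['fy'],1]); return -R.T@t,d
def plane(s,u,v,z):
    c,d=ray(s,u,v); return c+d*(z-c[2])/d[2]
def proj(s,X):
    p=np.array(s['R'])@np.array(X)+np.array(s['t']); return np.array([s['fx']*p[0]/p[2]+s['cx'],s['fy']*p[1]/p[2]+s['cy']])
def tri(obs):
    A=np.zeros((3,3));b=np.zeros(3)
    for s,u,v in obs:
        c,d=ray(s,u,v);d/=np.linalg.norm(d);P=np.eye(3)-np.outer(d,d);A+=P;b+=P@c
    return np.linalg.solve(A,b)
E
python3 - <<'E'
from h import *
for n in ['scene','side','wrist']:
    s=snap(n,n+'0.png'); print(n,s['fx'],s['cx'],s['cy'],(-np.array(s['R']).T@s['t']).round(3))
print(r.sense())
E
```

```text
scene 456.88063560961456 322.7697955986421 207.81541912992589 [ 1.405 -0.458  0.853]
side 434.9603976353995 325.47539208302726 196.85646097475853 [ 0.22  -0.942  0.946]
wrist 352.01387384251535 318.12074064142803 199.51340508818936 [0.183 0.578 0.385]
{'clock': 0.15, 'joints': array([ 6.18388121e+01,  5.25384468e+00,  7.05646686e+01, -2.22150226e-03,
        1.04266283e+02, -3.24881022e+00]), 'joint_vel': array([ 0.00619092, -0.16589359, -0.13975577, -0.12124692,  0.00768821,
        0.02156036]), 'joint_torque': array([ 1.63956051e-03, -4.47045314e+01, -4.06904662e+01,  6.99286116e-02,
        2.74284283e-02, -1.45801187e-04]), 'tcp_pos': array([0.25277313, 0.54421531, 0.4037731 ]), 'orientation': array([-1.79915218e+02, -2.65525812e-03,  1.55087075e+02]), 'contact_force': array([-0.13698454,  0.31184439, -0.10328339]), 'torque': array([ 0.00961931, -0.00123569,  0.00289363]), 'opening': 0.08784589037168657}
```

View pics/scene0.png

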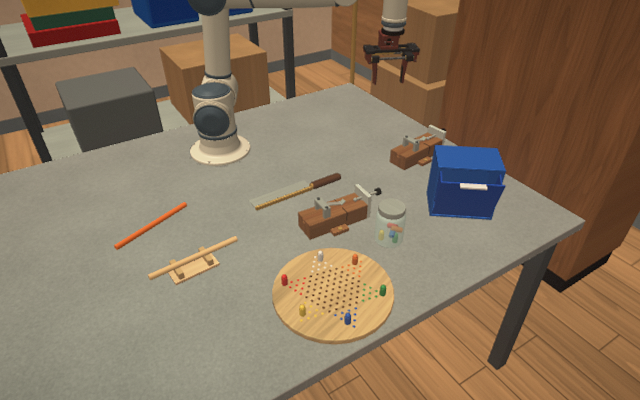

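View pics/side0.png

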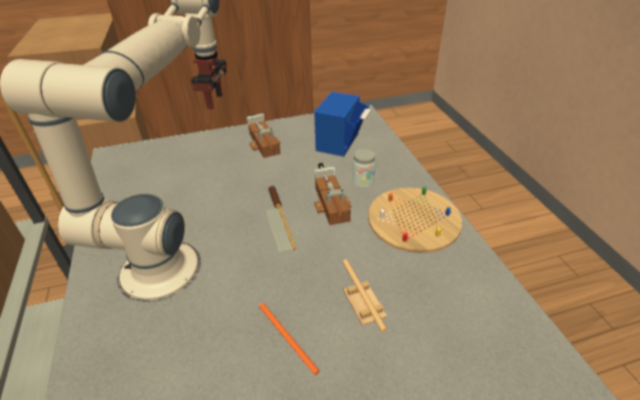

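View pics/wrist0.png

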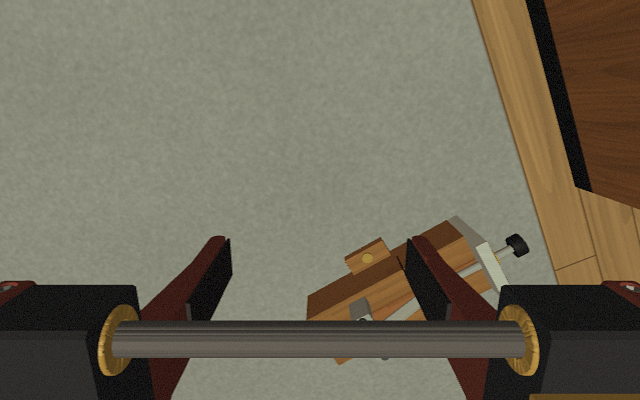

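The scene view has the dowel on its rest around (194,257), the orange look-alike at (152,225), the near jig at (335,212) with its knob at (378,191), and a second jig at (417,147). I'll enlarge the jig and the dowel.

```bash
python3 - <<'E'
from h import *
a=load('scene0.png')['frame'];b=load('side0.png')['frame']
def c(f,x,y,w,h): return cv2.resize(f[y:y+h,x:x+w],(400,300),interpolation=cv2.INTER_CUBIC)
m=np.vstack([np.hstack([c(a,290,170,100,75),c(a,140,225,120,90)]),np.hstack([c(b,285,155,100,75),c(b,310,250,120,90)])])
cv2.imwrite('pics/crop0.png',m[:,:,::-1])
for n,pts in [('scene0.png',[(341,213),(417,150),(194,257),(335,290),(391,240),(310,185)]),('side0.png',[(332,200),(263,140),(364,295),(415,218)])]:
    s=load(n)
    for p in pts: print(n,p,plane(s,*p,0.03).round(3))
E
```

```text
scene0.png (341, 213) [0.568 0.14  0.03 ]
scene0.png (417, 150) [0.421 0.562 0.03 ]
scene0.png (194, 257) [ 0.514 -0.281  0.03 ]
scene0.png (335, 290) [ 0.802 -0.037  0.03 ]
scene0.png (391, 240) [0.736 0.188 0.03 ]
scene0.png (310, 185) [0.401 0.137 0.03 ]
side0.png (332, 200) [0.554 0.105 0.03 ]
side0.png (263, 140) [0.408 0.543 0.03 ]
side0.png (364, 295) [ 0.515 -0.288  0.03 ]
side0.png (415, 218) [ 0.774 -0.059  0.03 ]
```

View pics/crop0.png

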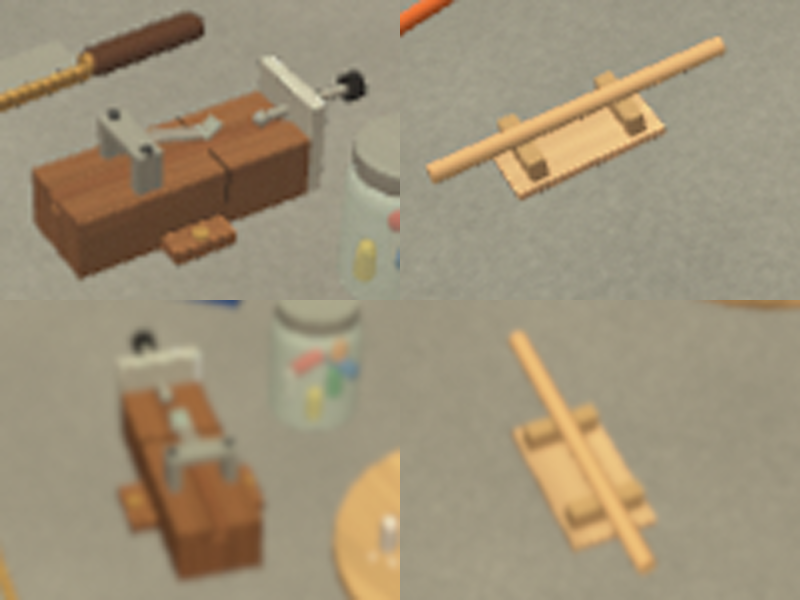

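```bash
python3 - <<'E'
from h import *
a=load('scene0.png');b=load('side0.png')
print('mouth',tri([(a,303.5,219),(b,340,208)]).round(4),'tip',tri([(a,355.5,199.5),(b,326,177.5)]).round(4))
print('mouth',plane(a,303.5,219,.05).round(3),plane(b,340,208,.05).round(3))
# dowel by colour: ends
for s,e in [(a,[(140+432*.3,225+172*.3),(140+722*.3,225+45*.3)]),(b,[(310+117*.3,250+35*.3),(310+247*.3,250+265*.3)])]:
    for p in e: print(p,plane(s,*p,.03).round(4))
for p in [(117,245),(186,205)]: print('orange',plane(a,*p,.008).round(3))
R=np.array(load('wrist0.png')['R']); print(R.round(3))
E
```

```text
mouth [0.5566 0.0243 0.0557] tip [0.5625 0.195  0.0544]
mouth [0.555 0.023 0.05 ] [0.559 0.037 0.05 ]
(269.6, 276.6) [ 0.68   -0.1485  0.03  ]
(356.6, 238.5) [0.6815 0.1133 0.03  ]
(345.1, 260.5) [ 0.5078 -0.1598  0.03  ]
(384.1, 329.5) [ 0.5242 -0.3992  0.03  ]
orange [ 0.333 -0.436  0.008]
orange [ 0.262 -0.218  0.008]
[[ 0.421  0.907 -0.001]
 [ 0.87  -0.403  0.282]
 [ 0.256 -0.119 -0.959]]
```

```bash
python3 - <<'E'
from h import *
r.reach([0.56,0.05,0.40],[180,0,92]); snap('wrist','wj.png'); print(r.sense()['clock'],r.sense()['joints'].round(1))
r.reach([0.515,-0.345,0.36],[180,0,92]); snap('wrist','wd.png'); print(r.sense()['clock'],r.sense()['joints'].round(1))
E
```

```text
2.2917 [  1.7  -0.7  77.    0.  103.6  -0.4]
3.825 [-36.8   8.   72.    0.  100.  -38.9]
```

View pics/wj.png

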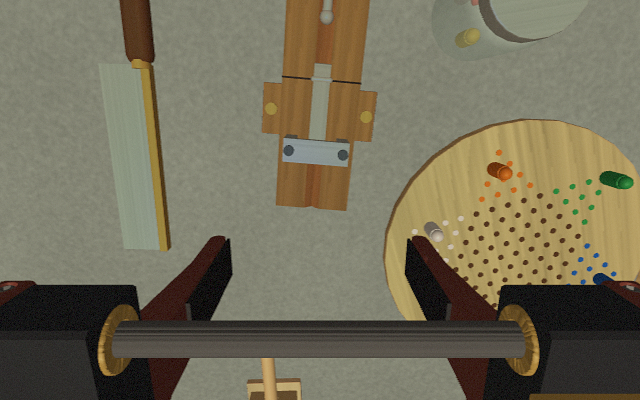

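View pics/wd.png

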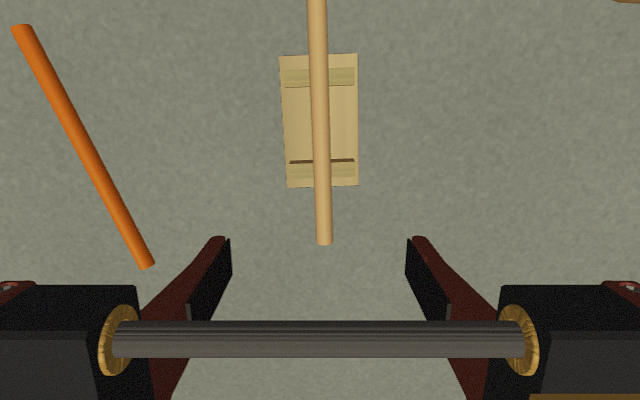

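```bash
python3 - <<'E'
from h import *
j=load('wj.png');d=load('wd.png')
P=lambda s,u,v,z:plane(s,u,v,z)[:2].round(4)
print('mouth corners',P(j,276,206,.05),P(j,347,210,.05))
print('edges top',P(j,287,3,.05),P(j,370,3,.05))
print('groove mouth',P(j,312,208,.045))
print('ball',P(j,326,17,.0543))
print('bridge screws',P(j,289,150,.083),P(j,343,155,.083))
print('board edge',P(j,386,250,.016),P(j,393,205,.016),P(j,388,225,.016),P(j,395,300,.016))
hsv=cv2.cvtColor(j['frame'],cv2.COLOR_RGB2HSV)
# dowel
f=d['frame'];g=cv2.GaussianBlur(f,(3,3),0).astype(int)
for v in (20,35,120,200,225):
    print(v,[tuple(g[v,u]) for u in range(300,340,3)][:14] if v==225 else '')
print('dowel',P(d,324,244,.030),P(d,317,5,.03), 'orange tip',P(d,148,266,.01))
c=[f[i-5:i+25,290:350] for i in ()]
m=cv2.resize(j['frame'][0:220,230:390],(580,800),interpolation=cv2.INTER_CUBIC)[:, :]
cv2.imwrite('pics/wjc.png',cv2.resize(j['frame'][0:110,250:400],(800,587),interpolation=cv2.INTER_CUBIC)[:,:,::-1])
cv2.imwrite('pics/wdc.png',cv2.resize(f[150:260,250:400],(800,587),interpolation=cv2.INTER_CUBIC)[:,:,::-1])
E
```

```text
mouth corners [0.5203 0.0241] [0.5905 0.0225]
edges top [0.529  0.2036] [0.5988 0.2062]
groove mouth [0.5558 0.0217]
ball [0.5622 0.1934]
bridge screws [0.5349 0.0847] [0.5808 0.0822]
board edge [ 0.6406 -0.0342] [0.6434 0.0191] [ 0.6401 -0.0041] [ 0.6571 -0.0978]
20 
35 
120 
200 
225 [(np.int64(132), np.int64(133), np.int64(116)), (np.int64(129), np.int64(131), np.int64(114)), (np.int64(129), np.int64(129), np.int64(113)), (np.int64(131), np.int64(132), np.int64(116)), (np.int64(133), np.int64(135), np.int64(118)), (np.int64(140), np.int64(128), np.int64(100)), (np.int64(186), np.int64(151), np.int64(96)), (np.int64(197), np.int64(164), np.int64(108)), (np.int64(197), np.int64(170), np.int64(114)), (np.int64(184), np.int64(151), np.int64(97)), (np.int64(155), np.int64(123), np.int64(77)), (np.int64(124), np.int64(122), np.int64(104)), (np.int64(131), np.int64(132), np.int64(115)), (np.int64(132), np.int64(133), np.int64(115))]
dowel [ 0.5244 -0.401 ] [ 0.5103 -0.1962] orange tip [ 0.3436 -0.441 ]
```

View pics/wjc.png

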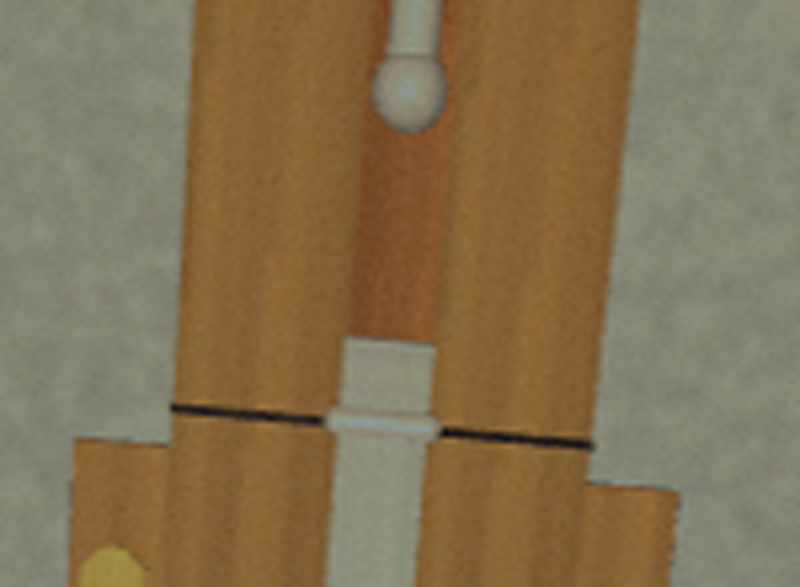

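View pics/wdc.png

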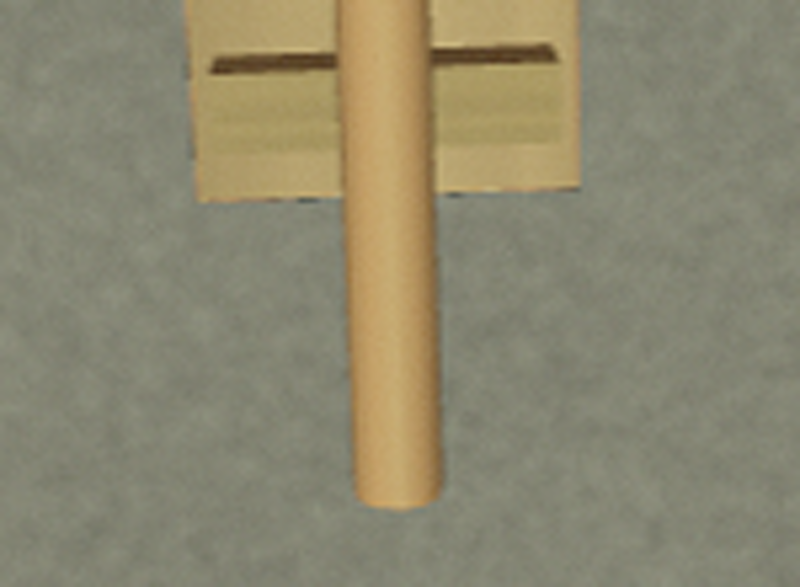

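```bash
python3 - <<'E'
from h import *
p=np.array([0.5215,-0.358])
r.reach([*p,0.26],[180,0,93.9]); 
r.servo_line([*p,0.193],speed=0.08)
s=r.sense();print(s['clock'],s['tcp_pos'].round(4),s['orientation'].round(2),s['contact_force'].round(2))
r.grab(25); s=r.sense();print(s['clock'],s['tcp_pos'].round(4),s['opening'],s['contact_force'].round(2))
r.servo_line([*p,0.26],speed=0.1)
s=r.sense();print(s['clock'],s['tcp_pos'].round(4),s['opening'],s['contact_force'].round(2),s['torque'].round(3))
snap('wrist','wg.png')
E
```

```text
5.2917 [ 0.5217 -0.3582  0.1937] [1.7995e+02 4.0000e-02 9.3900e+01] [-0.35 -0.46  0.24]
6.4 [ 0.5214 -0.3581  0.1932] 0.01514297845581033 [-1.9  -0.33  0.72]
7.2167 [ 0.5214 -0.3579  0.2593] 0.01535597779901716 [-0.23  0.18  0.67] [-0.094  0.056  0.055]
```

View pics/wg.png

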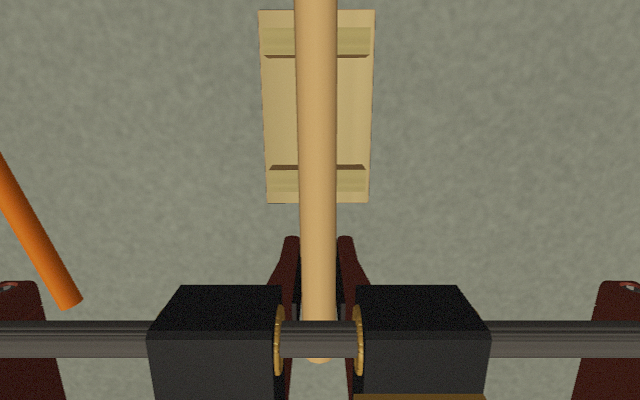

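```bash
cat >> h.py <<'E'
M=np.array([0.5554,0.0233]);U=np.array([np.sin(np.radians(2.5)),np.cos(np.radians(2.5))])
def L(l): return M+U*(l+90)/1000   # local x mm -> world xy
E
python3 - <<'E'
from h import *
s=load('wg.png'); a=plane(s,316,2,.0961);b=plane(s,319,300,.0961);print(a,b,np.degrees(np.arctan2(*(a-b)[1::-1])))
r.reach([*L(-255),0.163+.080],[180,0,87.5])
s=r.sense();print(s['clock'],s['tcp_pos'].round(4),s['orientation'].round(2),s['opening'],s['contact_force'].round(2))
snap('wrist','wh.png');snap('side','sh.png');snap('scene','ch.png')
a=load('ch.png')['frame'];b=load('sh.png')['frame']
c=lambda f,x,y,w,h: cv2.resize(f[y:y+h,x:x+w],(400,300),interpolation=cv2.INTER_CUBIC)
cv2.imwrite('pics/crop1.png',np.hstack([c(a,230,170,140,105),c(b,270,165,140,105)])[:,:,::-1])
E
```

```text
[ 0.51361317 -0.2465635   0.0961    ] [ 0.52330931 -0.37038893  0.0961    ] 94.47740561888277
8.15 [ 0.5482 -0.1422  0.2429] [-1.800e+02  4.000e-02  8.751e+01] 0.015702081274715167 [-0.48 -0.52 -0.24]
```

View pics/wh.png

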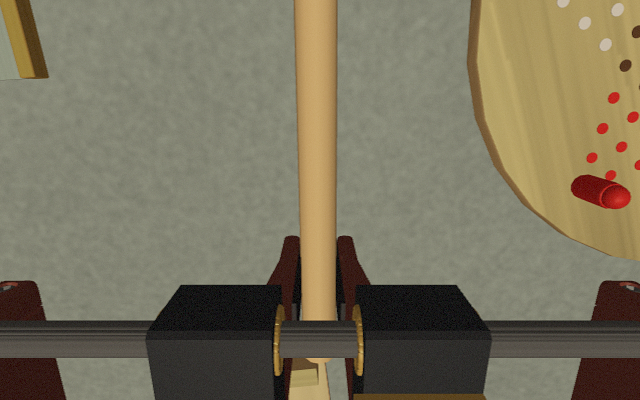

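View pics/crop1.png

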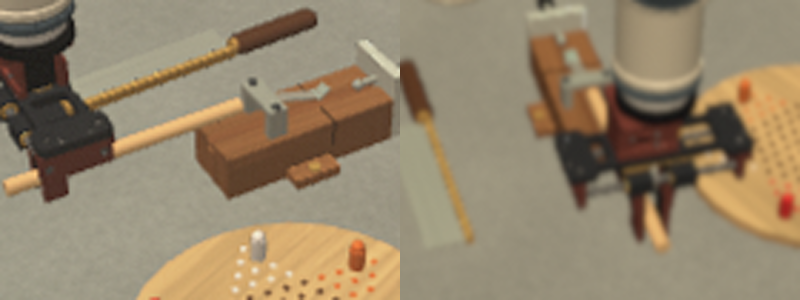

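```bash
python3 - <<'E'
from h import *
a=load('ch.png');b=load('sh.png')
f=a['frame'].copy();g=b['frame'].copy()
def draw(s,f,x,y,w,h):
    f=cv2.resize(f[y:y+h,x:x+w],(w*7,h*7),interpolation=cv2.INTER_CUBIC)
    for l,z in [(-57,.08),(-297,.08),(-57,.088),(-57,.072),(-100,.088),(-100,.072)]:
        u,v=proj(s,[*L(l),z]); cv2.circle(f,(int((u-x+.5)*7),int((v-y+.5)*7)),3,(0,255,0),-1)
    return f
cv2.imwrite('pics/c2.png',draw(a,f,225,190,100,55)[:,:,::-1])
cv2.imwrite('pics/c3.png',draw(b,g,310,175,60,85)[:,:,::-1])
E
```

```text
(no output)
```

View pics/c2.png

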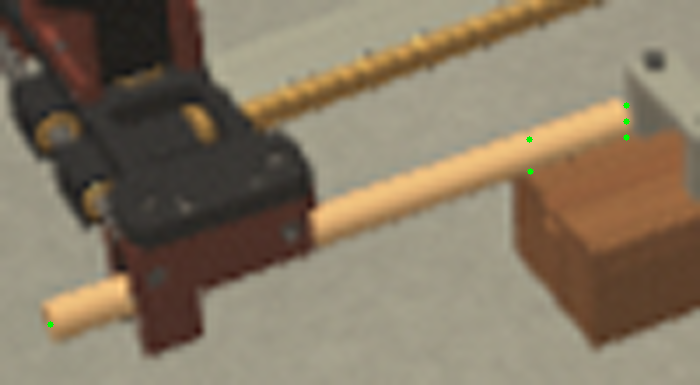

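View pics/c3.png

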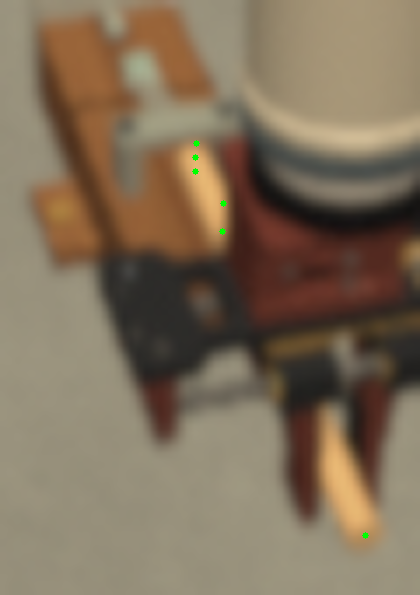

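```bash
python3 - <<'E'
from h import *
for fn in ['wg.png','wh.png']:
    s=load(fn); f=s['frame'].astype(int); 
    C=[]
    for v in (range(205,232,3) if fn=='wg.png' else range(2,232,6)):
        row=f[v,270:370]; sat=cv2.GaussianBlur((row[:,0]-row[:,2]).astype(np.float32)[None],(5,1),0)[0]
        g=np.diff(sat); C.append((v,270+.5+g[:50].argmax()+0.5,270+.5+g.argmin()+.5))
    C=np.array(C); print(C[::6])
    if fn=='wh.png':
        # silhouette planes -> bisect ray; intersect with z=.080
        pts=[]
        for v,l,rr in C:
            c,d1=ray(s,l,v);_,d2=ray(s,rr,v);d=d1/np.linalg.norm(d1)+d2/np.linalg.norm(d2)
            pts.append((c+d*(.0797-c[2])/d[2])[:2])
        pts=np.array(pts);k=np.polyfit(pts[:,1],pts[:,0],1);print('yaw',90-np.degrees(np.arctan(k[0])),'x at y of grip',np.polyval(k,-.1422),'x at -100',np.polyval(k,L(-100)[1]),L(-100))
a=load('ch.png');b=load('sh.png')
# mask dowel in scene/side: bright wood
for n,s,x0,x1,y0,y1 in [('scene',a,272,312,196,226),('side',b,330,346,194,212)]:
    f=s['frame'][y0:y1,x0:x1].astype(int); m=(f[...,0]>190)&(f[...,0]-f[...,2]>60)
    ys,xs=np.nonzero(m); vx,vy,cx,cy=cv2.fitLine(np.stack([xs+x0,ys+y0],1).astype(np.float32),cv2.DIST_L2,0,.01,.01).ravel(); print(n,len(xs),vx,vy,cx,cy)
    for l in(-57,-80,-100,-120,-150):
        u,v=proj(s,[*L(l),.0797]); print(l,u,v, 'perp off px',(u-cx)*vy-(v-cy)*vx)
E
```

```text
[[205. 299. 336.]
 [223. 300. 336.]]
[[  2. 294. 337.]
 [ 38. 295. 337.]
 [ 74. 296. 337.]
 [110. 297. 337.]
 [146. 298. 336.]
 [182. 299. 336.]
 [218. 300. 336.]]
yaw 88.06086054402137 x at y of grip 0.5489977928991177 x at -100 0.5542629247249917 [0.55496381 0.01330952]
scene 176 0.9615083 -0.27477607 290.85226 212.23296
-57 314.03782225961925 206.93257680934235 perp off px -1.274478115836187
-80 306.69189621468416 209.52194713165989 perp off px -1.7456944066360847
-100 300.21676527352275 211.80437031283574 perp off px -2.1610521390545085
-120 293.65872160190946 214.1160194571184 perp off px -2.5817284424828704
-150 283.66267730556194 217.6395317118299 perp off px -3.222940848812975
side 41 0.36474368 0.931108 338.7073 201.0
-57 337.4974897323028 197.08536213143725 perp off px 0.3013699037521542
-80 339.5337199011505 201.6321622683509 perp off px 0.5389034864401313
-100 341.34721812233204 205.68161310475952 perp off px 0.7504545852627882
-120 343.20201946042783 209.8232917357043 perp off px 0.9668238414268431
-150 346.06480510606076 216.21574891694937 perp off px 1.3007780973249936
```

```bash
python3 - <<'E'
from h import *
p=L(-255)
def st(t=''):
    s=r.sense();print(t,round(s['clock'],2),s['tcp_pos'].round(4),s['contact_force'].round(2),s['torque'].round(3),round(s['opening'],4)); return s
r.servo_line([*p,0.163+.080],[180,0,87.0],speed=0.05); s0=st('rot')
z=.163+.059
r.servo_line([*p,z],speed=0.04); r.wait(.1); s0=st('near')
for i in range(9):
    z-=.001; r.servo_line([*p,z],speed=0.02); r.wait(.05); s=st(round(z-.163,4))
    if abs(s['contact_force'][2]-s0['contact_force'][2])>2 : break
E
```

```text
rot 8.55 [ 0.5482 -0.1422  0.243 ] [-0.09 -0.48 -0.79] [-0.043  0.079 -0.036] 0.0156
near 9.32 [ 0.5483 -0.1416  0.2224] [ 1.34 -0.76 -0.03] [-0.049  0.04  -0.02 ] 0.0152
0.058 9.62 [ 0.5482 -0.1415  0.2211] [-0.48  0.84 -0.71] [-0.116  0.016  0.039] 0.0154
0.057 9.93 [ 0.5482 -0.1415  0.22  ] [ 1.05  0.1  -0.44] [-0.095  0.027 -0.025] 0.0153
0.056 10.22 [ 0.5482 -0.1416  0.2189] [-0.11 -1.35 -1.53] [-0.09   0.037  0.005] 0.015
0.055 10.53 [ 0.5482 -0.1415  0.218 ] [-0.1   0.26 -0.38] [-0.017  0.061 -0.023] 0.0154
0.054 10.82 [ 0.5482 -0.1416  0.217 ] [-0.12  0.31 -0.12] [0.001 0.096 0.081] 0.0157
0.053 11.12 [ 0.5482 -0.1416  0.216 ] [ 0.36 -0.7   0.36] [0.055 0.138 0.028] 0.0154
0.052 11.43 [ 0.5482 -0.1415  0.215 ] [-0.18 -0.09  0.7 ] [-0.021  0.114  0.034] 0.0152
0.051 11.72 [ 0.5482 -0.1415  0.214 ] [-0.69  0.43  0.41] [0.096 0.111 0.084] 0.0152
0.05 12.03 [ 0.5482 -0.1416  0.213 ] [-0.74  0.05  0.95] [0.064 0.143 0.065] 0.0151
```

```bash
python3 - <<'E'
from h import *
p=L(-255)
snap('scene','ca.png')
r.servo_line([*p,.2175],speed=0.02); r.wait(.1)
s=r.sense();print(s['clock'],s['tcp_pos'].round(4),s['contact_force'].round(2),s['torque'].round(3))
snap('scene','cb.png'); snap('side','sb.png')
a=load('ca.png')['frame'];b=load('cb.png')['frame'];c=load('sb.png')['frame']
k=lambda f,x,y,w,h: cv2.resize(f[y:y+h,x:x+w],(800,300),interpolation=cv2.INTER_CUBIC)
cv2.imwrite('pics/c4.png',np.vstack([k(a,225,190,120,45),k(b,225,190,120,45)])[:,:,::-1])
cv2.imwrite('pics/c5.png',cv2.resize(c[165:265,300:380],(480,600),interpolation=cv2.INTER_CUBIC)[:,:,::-1])
E
```

```text
12.55 [ 0.5482 -0.1415  0.2175] [-0.72 -0.48 -0.04] [-0.092  0.053 -0.013]
```

View pics/c4.png

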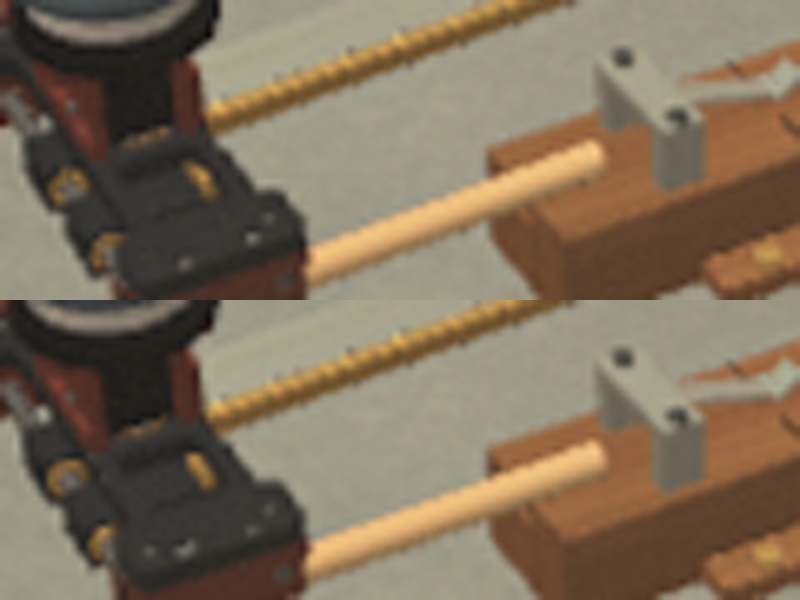

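View pics/c5.png

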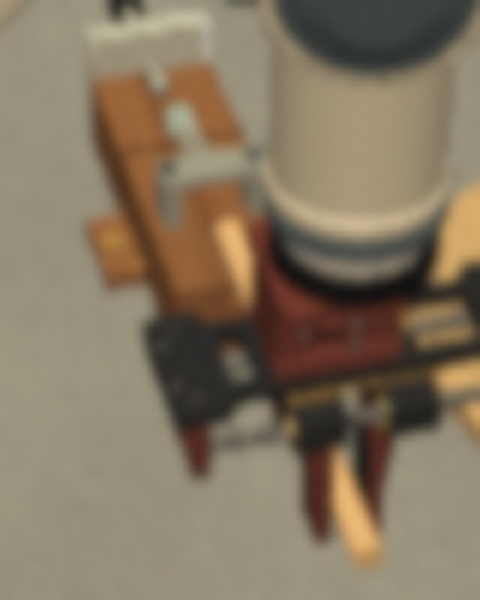

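```bash
python3 - <<'E'
from h import *
for n in['cb.png','sb.png']:
    s=load(n); im=s['frame']
    x,y,w,h=(270,190,70,50) if n[0]=='c' else (320,185,50,50)
    k=10
    f=cv2.resize(im[y:y+h,x:x+w],(w*k,h*k),interpolation=cv2.INTER_CUBIC)
    for l,dy,z,c in [(-57,0,.0543,(0,255,0)),(-57,0,.0623,(0,255,0)),(-57,8,.0543,(255,0,0)),(-57,-8,.0543,(255,0,0)),(-90,0,.043,(0,0,255)),(-90,7,.05,(0,0,255)),(-90,-7,.05,(0,0,255)),(-90,35,.05,(255,255,0)),(-90,-35,.05,(255,255,0)),(-30,0,.079,(255,0,255)),(-90,35,.0,(255,255,0)),(-90,-35,.0,(255,255,0))]:
        q=L(l)+np.array([-U[1],U[0]])*dy/1000
        u,v=proj(s,[*q,z]); cv2.circle(f,(int((u-x+.5)*k),int((v-y+.5)*k)),3,c,-1)
    cv2.imwrite('pics/d_'+n,f[:,:,::-1])
E
```

```text
(no output)
```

View pics/d_cb.png

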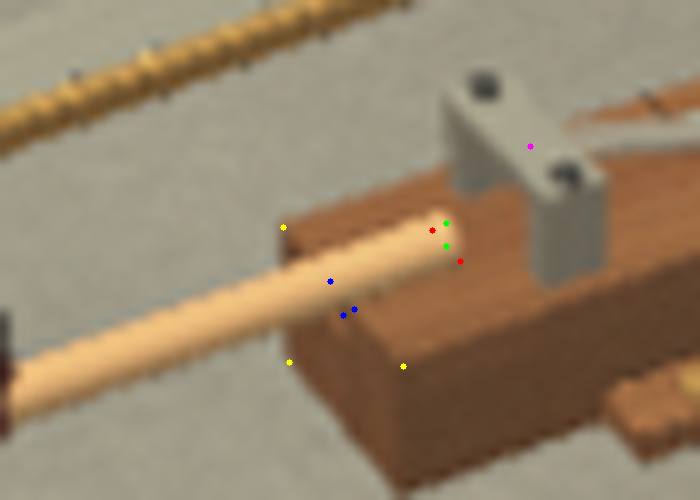

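View pics/d_sb.png

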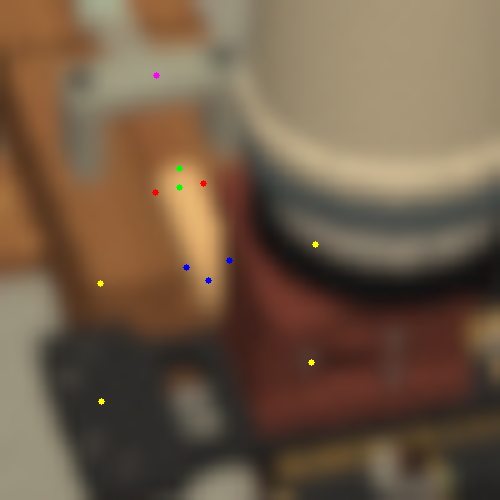

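```bash
cat >> h.py <<'E'
def st(t=''):
    s=r.sense();f=s['contact_force'];print(t,round(s['clock'],2),s['tcp_pos'].round(4),'along %.2f lat %.2f z %.2f'%(f[:2]@U,f[0]*U[1]-f[1]*U[0],f[2]),s['torque'].round(3),round(s['opening'],4)); return s
E
python3 - <<'E'
from h import *
z=.2172
for g in (-240,-225,-210,-195):
    r.servo_line([*L(g),z],speed=0.05); s=st(g)
    if abs(s['contact_force'][:2]@U)>6: break
snap('scene','cc.png'); snap('side','sc.png'); snap('wrist','wc.png')
a=load('cc.png')['frame'];c=load('sc.png')['frame']
cv2.imwrite('pics/c6.png',np.hstack([cv2.resize(a[165:240,280:380],(400,300),interpolation=cv2.INTER_CUBIC),cv2.resize(c[155:230,290:390],(400,300),interpolation=cv2.INTER_CUBIC)])[:,:,::-1])
E
```

```text
-240 13.1 [ 0.5489 -0.126   0.2172] along 1.09 lat -0.37 z 0.52 [0.023 0.104 0.05 ] 0.0154
-225 13.55 [ 0.5495 -0.1112  0.2172] along -0.06 lat -1.39 z 0.59 [0.041 0.138 0.038] 0.0158
-210 14.0 [ 0.5502 -0.0962  0.2172] along -0.26 lat -0.19 z 0.50 [0.015 0.129 0.029] 0.0155
-195 14.45 [ 0.5508 -0.0812  0.2172] along 0.04 lat -0.08 z 1.42 [0.069 0.128 0.047] 0.0151
```

View pics/c6.png

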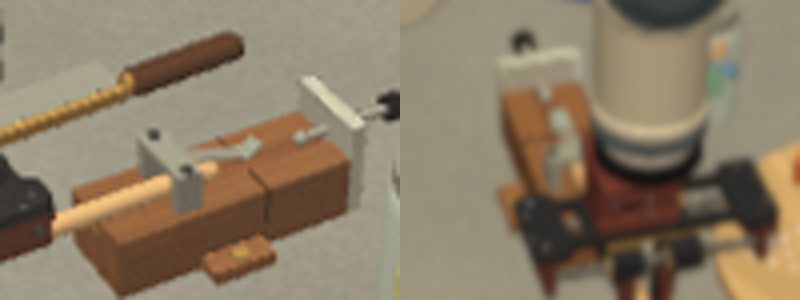

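View pics/wc.png

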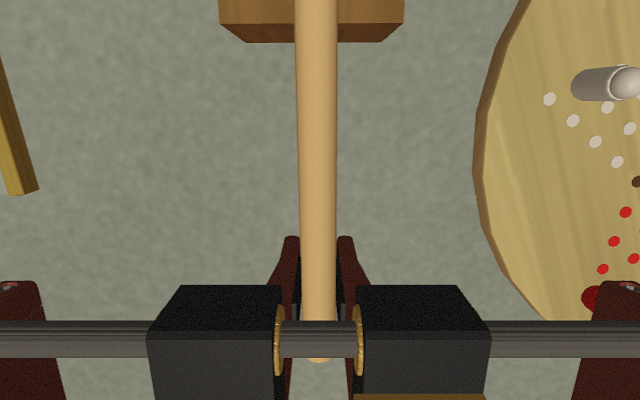

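```bash
python3 - <<'E'
from h import *
s=load('wc.png');f=cv2.resize(s['frame'][0:60,200:420],(800,218*1),interpolation=cv2.INTER_CUBIC);cv2.imwrite('pics/c7.png',f[:,:,::-1])
for v in (5,12,18,22):
    row=s['frame'][v].astype(int); d=(row[:,0]-row[:,2]); print(v,[ (u,d[u]) for u in list(range(212,226,2))+list(range(396,410,2))])
E
```

```text
5 [(212, np.int64(14)), (214, np.int64(16)), (216, np.int64(14)), (218, np.int64(57)), (220, np.int64(80)), (222, np.int64(75)), (224, np.int64(78)), (396, np.int64(71)), (398, np.int64(68)), (400, np.int64(77)), (402, np.int64(79)), (404, np.int64(44)), (406, np.int64(15)), (408, np.int64(17))]
12 [(212, np.int64(15)), (214, np.int64(16)), (216, np.int64(15)), (218, np.int64(30)), (220, np.int64(77)), (222, np.int64(74)), (224, np.int64(77)), (396, np.int64(79)), (398, np.int64(77)), (400, np.int64(72)), (402, np.int64(79)), (404, np.int64(35)), (406, np.int64(15)), (408, np.int64(16))]
18 [(212, np.int64(16)), (214, np.int64(14)), (216, np.int64(14)), (218, np.int64(22)), (220, np.int64(77)), (222, np.int64(76)), (224, np.int64(79)), (396, np.int64(74)), (398, np.int64(72)), (400, np.int64(74)), (402, np.int64(78)), (404, np.int64(20)), (406, np.int64(13)), (408, np.int64(14))]
22 [(212, np.int64(16)), (214, np.int64(17)), (216, np.int64(14)), (218, np.int64(18)), (220, np.int64(79)), (222, np.int64(77)), (224, np.int64(80)), (396, np.int64(77)), (398, np.int64(76)), (400, np.int64(76)), (402, np.int64(83)), (404, np.int64(13)), (406, np.int64(19)), (408, np.int64(17))]
```

View pics/c7.png

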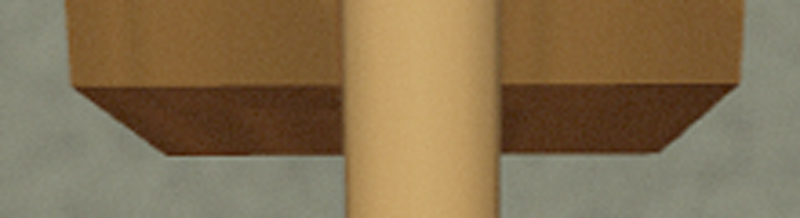

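```bash
python3 - <<'E'
from h import *
n=np.array([U[1],-U[0]])
for d in (-.001,-.0017):
    r.servo_line([*(L(-195)+n*d),.2172],speed=0.02); r.wait(.1); 
    for i in range(2): st(d); r.wait(.05)
snap('wrist','we.png')
s=load('we.png')
for v in (10,22):
    row=s['frame'][v].astype(np.float32); print(v,[tuple(row[u].astype(int)) for u in ()])
    d=cv2.GaussianBlur((row[:,0]-row[:,2])[None],(3,1),0)[0]; g=np.diff(d); lum=np.diff(cv2.GaussianBlur(row.sum(1)[None],(3,1),0)[0]); print('block',190+g[190:240].argmax()+1,380+g[380:420].argmin()+1,'dowel',280+lum[280:310].argmax()+1,320+lum[320:350].argmin()+1, 280+np.abs(lum[280:310]).argmax(),320+np.abs(lum[320:350]).argmax())
cv2.imwrite('pics/c8.png',cv2.resize(s['frame'][0:60,200:420],(800,218),interpolation=cv2.INTER_CUBIC)[:,:,::-1])
E
```

```text
-0.001 14.95 [ 0.5498 -0.0817  0.2171] along -0.19 lat -1.22 z 0.16 [-0.099  0.108  0.04 ] 0.0158
-0.001 15.0 [ 0.5498 -0.0817  0.2172] along -0.28 lat 0.45 z 0.30 [-0.089  0.121  0.001] 0.0153
-0.0017 15.4 [ 0.5491 -0.0815  0.2172] along -0.14 lat 0.52 z -0.10 [-0.059  0.124 -0.01 ] 0.0155
-0.0017 15.45 [ 0.5491 -0.0815  0.2172] along 0.50 lat -0.59 z -0.89 [-0.08   0.064  0.003] 0.0152
10 []
block 223 409 dowel 295 337 294 336
22 []
block 224 408 dowel 296 336 295 335
```

View pics/c8.png

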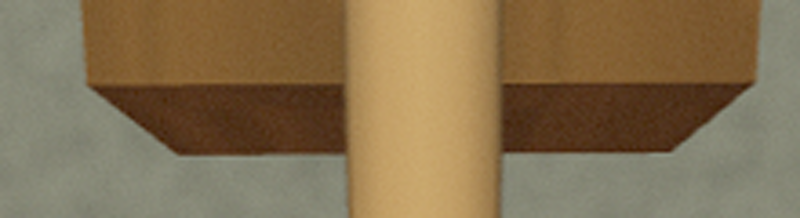

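```bash
cat >> h.py <<'E'
M=M+np.array([U[1],-U[0]])*(-.0017)
E
python3 - <<'E'
from h import *
z=.2169
for g in (-188,-180,-172,-164,-156,-148,-140):
    r.servo_line([*L(g),z],speed=0.03); s=st(g)
    if s['contact_force'][:2]@U<-10: break
snap('wrist','wf.png');snap('scene','cf.png'); snap('side','sf.png')
a=load('cf.png')['frame'];c=load('sf.png')['frame']
cv2.imwrite('pics/c9.png',np.hstack([cv2.resize(a[170:230,300:380],(400,300),interpolation=cv2.INTER_CUBIC),cv2.resize(c[155:230,290:390],(400,300),interpolation=cv2.INTER_CUBIC)])[:,:,::-1])
E
```

```text
-188 15.93 [ 0.5494 -0.0743  0.2169] along -0.42 lat -0.09 z -0.54 [-0.117  0.098 -0.016] 0.0151
-180 16.35 [ 0.5498 -0.0663  0.2169] along 0.12 lat -0.76 z -0.26 [-0.1    0.106  0.019] 0.0153
-172 16.77 [ 0.5501 -0.0586  0.217 ] along -3.01 lat -0.54 z 1.74 [-0.393  0.308  0.01 ] 0.0152
-164 17.18 [ 0.5504 -0.0507  0.2171] along -4.08 lat -1.98 z 2.63 [-0.547  0.454  0.043] 0.0155
-156 17.6 [ 0.5508 -0.0425  0.2171] along -2.67 lat -2.45 z 3.51 [-0.451  0.487  0.034] 0.0152
-148 18.02 [ 0.5511 -0.0346  0.2169] along -2.75 lat -3.06 z 2.37 [-0.513  0.538  0.028] 0.0151
-140 18.43 [ 0.5515 -0.0266  0.2169] along -3.09 lat -2.82 z 2.27 [-0.478  0.64   0.004] 0.0156
```

View pics/c9.png

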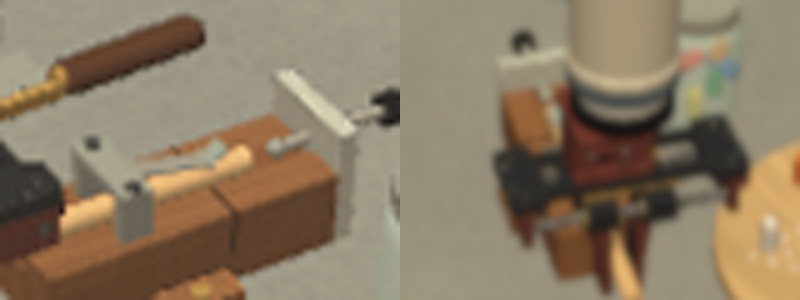

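View pics/wf.png

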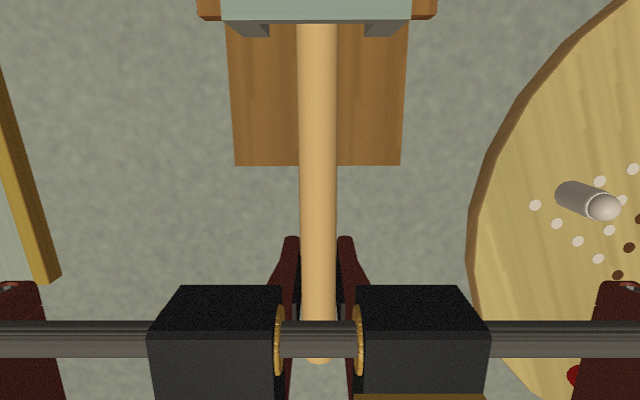

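```bash
cat >> h.py <<'E'
def avg(n=4):
    F=[]
    for i in range(n):
        r.wait(.03); s=r.sense(); F.append(s['contact_force'])
    f=np.mean(F,0); return np.array([f[:2]@U,f[0]*U[1]-f[1]*U[0],f[2]]),s
E
python3 - <<'E'
from h import *
z=.217; n=np.array([U[1],-U[0]])*-.0006
r.servo_line([*(L(-140)+n),z],speed=0.02); f,s=avg(); print('base',f.round(2),s['torque'].round(2))
g=-140; 
while g<-117:
    g+= 2 if g<-132 else 0.7
    r.servo_line([*(L(g)+n),z],speed=0.02 if g<-132 else .01); f,s=avg(); print(round(g,1),round(s['clock'],2),f.round(2),(s['tcp_pos'][:2]-M)@U*1e3-90)
    if f[0]<-6.0: break
snap('scene','cg.png')
cv2.imwrite('pics/c10.png',cv2.resize(load('cg.png')['frame'][170:230,300:380],(800,600),interpolation=cv2.INTER_CUBIC)[:,:,::-1])
E
```

```text
base [-2.34 -0.3   1.43] [-0.38  0.03 -0.06]
-138 19.35 [-1.97  1.51  0.47] -137.82841519209828
-136 19.73 [-2.32  1.1   1.27] -135.89551351798747
-134 20.12 [-2.42  1.36  1.35] -133.94800671429692
-132 20.6 [-4.5   1.62  2.35] -132.0819038024032
-131.3 20.98 [-4.3   1.56  1.56] -131.3426285807054
-130.6 21.37 [-4.96  2.48  2.63] -130.62237787354883
-129.9 21.75 [-4.86  2.11  2.23] -129.91974287516248
-129.2 22.13 [-4.51  2.08  2.  ] -129.22938938792527
-128.5 22.52 [-4.58  2.24  2.31] -128.50976030251869
-127.8 22.9 [-4.25  2.51  2.15] -127.81172375579715
-127.1 23.28 [-4.63  2.45  2.3 ] -127.11631840184333
-126.4 23.67 [-4.3   2.02  2.3 ] -126.41433009225909
-125.7 24.05 [-4.59  2.26  2.25] -125.72261467691455
-125.0 24.43 [-4.32  2.09  2.39] -125.04131870237234
-124.3 24.82 [-5.74  1.82  1.85] -124.58606351348965
-123.6 25.2 [-7.8   2.5   2.59] -124.33163611535272
```

View pics/c10.png

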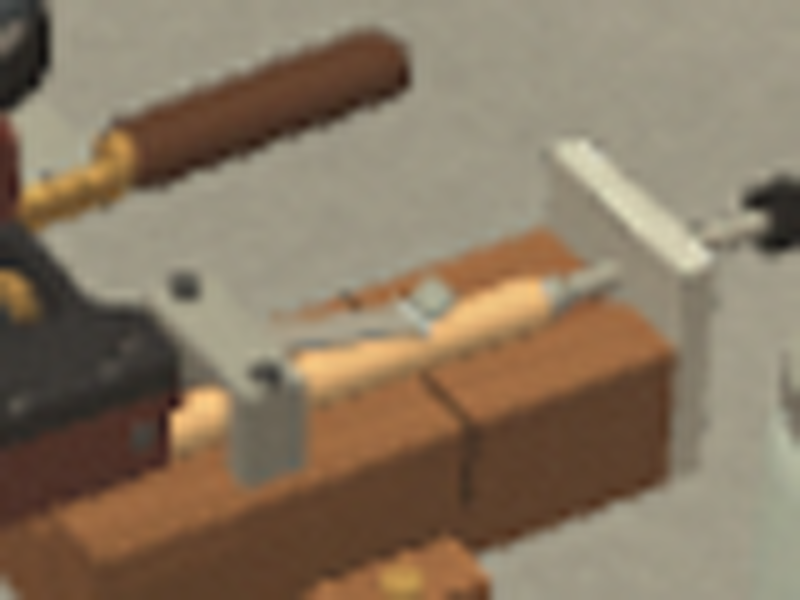

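```bash
python3 - <<'E'
from h import *
z=.217; n=np.array([U[1],-U[0]])*-.00035
r.servo_line([*(L(-123.6)+n),z],speed=0.01); f,s=avg(); print(f.round(2),(s['tcp_pos'][:2]-M)@U*1e3-90)
r.let_go(); f,s=avg(); print(f.round(2),s['tcp_pos'],s['opening'],s['clock'])
p=s['tcp_pos'][:2]
r.servo_line([*p,.34],speed=0.1)
r.reach([*L(-20),.40],[180,0,87]); snap('wrist','wk.png'); snap('scene','ck.png'); snap('side','sk.png'); print(r.sense()['clock'])
cv2.imwrite('pics/c11.png',cv2.resize(load('ck.png')['frame'][170:230,300:380],(800,600),interpolation=cv2.INTER_CUBIC)[:,:,::-1])
E
```

```text
[-8.19  0.84  2.35] -124.32623719222816
[0.04 0.2  0.06] [ 0.55188582 -0.01018552  0.217019  ] 0.08787285647386207 26.95
29.0333
```

View pics/c11.png

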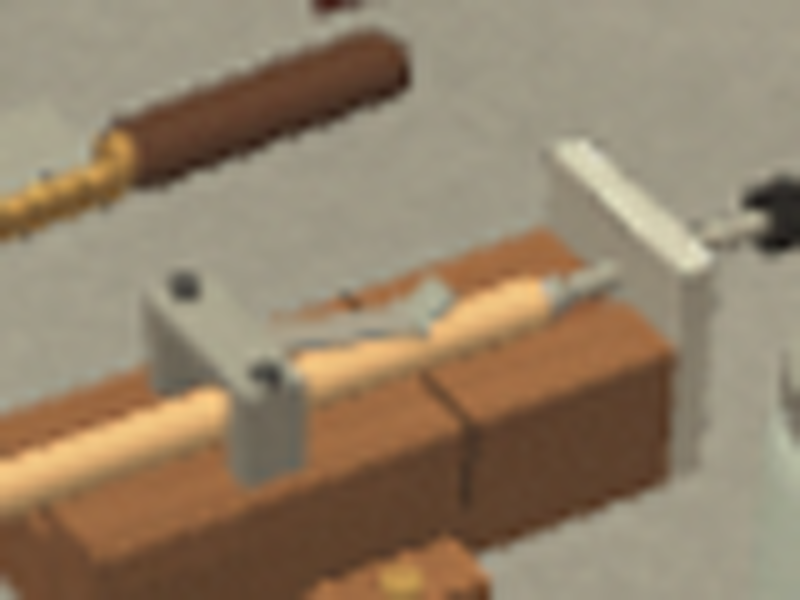

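View pics/wk.png

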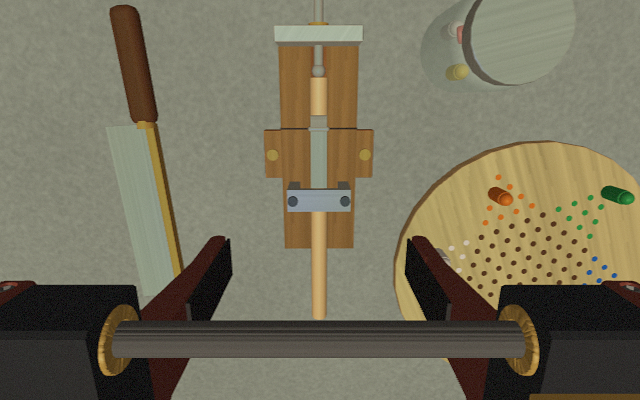

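```bash
python3 - <<'E'
from h import *
s=load('wk.png');cv2.imwrite('pics/c12.png',cv2.resize(s['frame'][20:140,260:380],(600,600),interpolation=cv2.INTER_CUBIC)[:,:,::-1])
for v in (44,): pass
print([ (v,tuple(int(x) for x in s['frame'][v,318])) for v in range(60,86)])
a=load('wj.png');print('ball before local',(plane(a,326.7,17.2,.0543)[:2]-M)@U*1e3-90)
for uv in [(318.5,77),(318.5,71)]: print((plane(s,*uv,.0543)[:2]-M)@U*1e3-90)
E
```

```text
[(60, (141, 150, 131)), (61, (143, 151, 130)), (62, (144, 153, 135)), (63, (144, 153, 136)), (64, (142, 148, 131)), (65, (128, 121, 102)), (66, (144, 136, 118)), (67, (143, 142, 121)), (68, (142, 147, 127)), (69, (143, 150, 132)), (70, (145, 155, 140)), (71, (143, 153, 147)), (72, (145, 152, 146)), (73, (143, 146, 130)), (74, (141, 135, 116)), (75, (141, 134, 111)), (76, (126, 121, 102)), (77, (167, 137, 94)), (78, (203, 182, 122)), (79, (203, 181, 123)), (80, (201, 182, 126)), (81, (201, 181, 125)), (82, (202, 181, 125)), (83, (202, 180, 125)), (84, (201, 180, 121)), (85, (204, 182, 125))]
ball before local 80.09664374168881
74.66890673672546
79.61634918825831
```

View pics/c12.png

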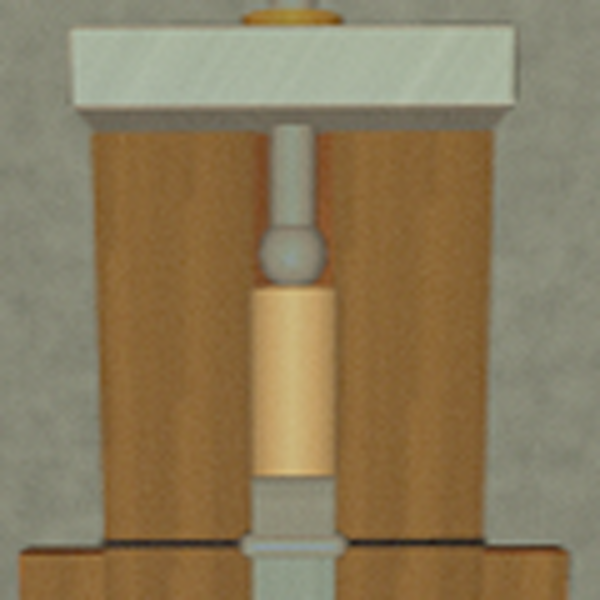

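```bash
python3 - <<'E'
from h import *
print(r.sense()['clock']); r.hand_in()
E
```

```text
29.0333
the job is handed in; nothing more can be done
```

The dowel is in the near jig's groove, under the spring hold-down, with its leading end against the stop screw. I handed the job in at 29.0 s of the 58 s allowed.

- **What I did:** I gripped the dowel 42 mm from its trailing end, laid its leading end in the V-groove at the mouth and slid it in. The steady drag under the leaf was about 4.5 N. I closed the last 8 mm in 0.7 mm steps and stopped when the along-axis force reached about 8 N, so roughly 3.5 N on the screw. Then I released it and lifted clear.
- **Mended on the way:**
  - My first lowering was about 1.7 mm off the groove centre. I saw this in the wrist camera and shifted before sliding the dowel under the leaf.
  - I also lowered the grip about 4 mm too far at first, which tipped the dowel slightly. Forces stayed around 1 N, and I raised it again.
- **Last checks, from the cameras:**
  - No visible gap remains between dowel and screw ball. The dowel's end measured 74.7 mm along the jig.
  - The ball was at 79.6 mm, against 80.1 mm before, so its setting looks unchanged within measuring error (calibration about 2 mm).
  - The dowel lies centred in the groove, and the tool read near-zero force after release.
  - I never contacted the saw, jar or board and they look in place, but I did not measure them again.

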